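Sweep a picture frame's turn buttons off its backing board

TASK

The picture frame lies face down on the studio table with the turn buttons of its far rail already swung clear of the backing board. With your fingertips, lightly trace the seam between the near rail and the backing board from the robot's left to its right, so that the four turn buttons there swing aside one after the other and end up along the rail, pointing right, with no part of them over the board. Touch gently, pick nothing up, and leave the frame, the far buttons and everything else where they are.

Things in the scene. Friction and masses are not known exactly. Their poses are not given: they have to be found in the camera images.
- frame: Loose picture frame, about 1.5 kg, face down on the table: 270 mm along its x, 360 along its y, flat back 22 above the table, rails 45 wide. In the opening (180 x 270) lies the backing board, top 1 mm below the rails' backs. Origin: centre of underside; z up, x away from the robot, y to its left (yaw within 0.3 rad). Each long rail carries four black turn buttons, 75 mm apart
- seam_left (a point): left end (frame y = 135 mm) of the straight seam between the near rail and the backing board (frame x = -90), at the height of the rail's back, 22 mm above the table. Only the turn buttons stand more than 4 mm above the frame's back within 60 mm of this seam
- seam_right (a point): right end (frame y = -135 mm) of the same seam, same height
- near1 (a joint): angle (rad) of the leftmost turn button of the near rail: 0 pointing straight across the seam over the board (frame +x), growing clockwise seen from above; pi/2 along the rail pointing right (frame -y); negative if the tip leans left. Starts from -0.35 to 0.35; above 0.98 no part is over the board. Turns all round with light friction (0.02 N m) and stays where left
- near1_pivot (a point): top of the leftmost near button at its upright screw, its turning axis, on the rail 25 mm outside the seam (frame x = -115, y = 112.5), 30 above the table. The button is a level bar with round ends, 46 mm long, 12 wide, underside 1 and top 8 above the rail; the screw is 6 from one end, the other end swings
- near2 (a joint): angle (rad) of the second from the left turn button of the near rail: 0 pointing straight across the seam over the board (frame +x), growing clockwise seen from above; pi/2 along the rail pointing right (frame -y); negative if the tip leans left. Starts from -0.35 to 0.35; above 0.98 no part is over the board. Turns all round with light friction (0.02 N m) and stays where left
- near2_pivot (a point): top of the second from the left near button at its upright screw, its turning axis, on the rail 25 mm outside the seam (frame x = -115, y = 37.5), 30 above the table. The button is a level bar with round ends, 46 mm long, 12 wide, underside 1 and top 8 above the rail; the screw is 6 from one end, the other end swings
- near3 (a joint): angle (rad) of the third from the left turn button of the near rail: 0 pointing straight across the seam over the board (frame +x), growing clockwise seen from above; pi/2 along the rail pointing right (frame -y); negative if the tip leans left. Starts from -0.35 to 0.35; above 0.98 no part is over the board. Turns all round with light friction (0.02 N m) and stays where left
- near3_pivot (a point): top of the third from the left near button at its upright screw, its turning axis, on the rail 25 mm outside the seam (frame x = -115, y = -37.5), 30 above the table. The button is a level bar with round ends, 46 mm long, 12 wide, underside 1 and top 8 above the rail; the screw is 6 from one end, the other end swings
- near4 (a joint): angle (rad) of the rightmost turn button of the near rail: 0 pointing straight across the seam over the board (frame +x), growing clockwise seen from above; pi/2 along the rail pointing right (frame -y); negative if the tip leans left. Starts from -0.35 to 0.35; above 0.98 no part is over the board. Turns all round with light friction (0.02 N m) and stays where left
- near4_pivot (a point): top of the rightmost near button at its upright screw, its turning axis, on the rail 25 mm outside the seam (frame x = -115, y = -112.5), 30 above the table. The button is a level bar with round ends, 46 mm long, 12 wide, underside 1 and top 8 above the rail; the screw is 6 from one end, the other end swings
- far1 (a joint): angle of the leftmost turn button of the far rail, rad: 0 when it points straight over the board (frame -x), growing clockwise seen from above; already swung clear at the start (1.3 to 1.8, lying along the rail, pointing left)
- far2 (a joint): angle of the second from the left turn button of the far rail, rad: 0 when it points straight over the board (frame -x), growing clockwise seen from above; already swung clear at the start (1.3 to 1.8, lying along the rail, pointing left)
- far3 (a joint): angle of the third from the left turn button of the far rail, rad: 0 when it points straight over the board (frame -x), growing clockwise seen from above; already swung clear at the start (1.3 to 1.8, lying along the rail, pointing left)
- far4 (a joint): angle of the rightmost turn button of the far rail, rad: 0 when it points straight over the board (frame -x), growing clockwise seen from above; already swung clear at the start (1.3 to 1.8, lying along the rail, pointing left)
- tape: Bystander, leave it: masking-tape roll lying flat on the backing board (an open ring, outer diameter 86, bore 76, height 24; origin centre of underside) (sizes in mm)
- eraser: Bystander, leave it: white block eraser lying on the backing board (44 x 23 x 12; origin centre of underside) (sizes in mm)
- screwdriver: Bystander, leave it: screwdriver lying on the table on the table to the right, short of the frame, about 200 long; origin near its middle (sizes in mm)
- brush_jar: Bystander, leave it: brass-coloured metal jar (diameter 76, height 112) full of paintbrushes that stand up to about 240 high, right of the frame; origin centre of underside (sizes in mm)
- paint_tin: Bystander, leave it: open black tin of watercolour pans (120 x 220, 18 high), left of the frame; origin centre of underside (sizes in mm)
- bottle: Bystander, leave it: amber bottle, diameter 60, height 150, left of the frame; origin centre of underside (sizes in mm)
- glass_jar: Bystander, leave it: small lidded glass jar, diameter 56, height 60, right of the frame; origin centre of underside (sizes in mm)

How it is judged (in metres and radians):
On the way, in this order (a step that is already met when the one before it is completed fails the run):
1. the leftmost button of the near rail has swung clear of the board to the right, those to its right not yet (value of joint near1 above 0.98 rad and value of joint each of near2, near3, near4 below 0.98 rad), for 0.05 s.
2. the second from the left button of the near rail has swung clear of the board to the right, those to its right not yet (value of joint near2 above 0.98 rad and value of joint each of near3, near4 below 0.98 rad), for 0.05 s.
3. the third from the left button of the near rail has swung clear of the board to the right, those to its right not yet (value of joint near3 above 0.98 rad and value of joint near4 below 0.98 rad), for 0.05 s.
4. the rightmost button of the near rail has swung clear of the board to the right (value of joint near4 above 0.98 rad), for 0.05 s.
At the end, for the whole second after the job is handed in: All four near buttons lie along the rail pointing right, clear of the backing board (joint between 0.98 and 2.16 rad), swung in order from left to right; the far buttons are still clear (0.98 to 2.16); the frame is flat on the table, at rest, and within 20 mm of where it was (value of joint near1 between 0.98 and 2.16 rad and value of joint near2 between 0.98 and 2.16 rad and value of joint near3 between 0.98 and 2.16 rad and value of joint near4 between 0.98 and 2.16 rad and value of joint far1 between 0.98 and 2.16 rad and value of joint far2 between 0.98 and 2.16 rad and value of joint far3 between 0.98 and 2.16 rad and value of joint far4 between 0.98 and 2.16 rad and distance of frame from where it was at the start of the episode below 0.02 m and height (world z) of frame below 0.006 m and linear speed of frame below 0.02 m/s); the robot touches nothing.
It fails at once if the fingers press or squeeze the frame, its board or its buttons with more than 20 N (contact force between the fingers and frame above 20 N).
It fails at once if the frame is shifted more than 20 mm (distance of frame from where it was at the start of the episode above 0.02 m).
It fails at once if the frame is lifted or tipped (height (world z) of frame above 0.012 m or angle between frame's own z axis and vertical above 0.06 rad).
It fails at once if a bystander is pushed more than 30 mm, lifted or knocked over (distance of any of tape, eraser, screwdriver, brush_jar, paint_tin, bottle, glass_jar from where it was at the start of the episode above 0.03 m or angle between any of brush_jar, bottle, glass_jar's own z axis and vertical above 0.5 rad).
It fails at once if a far button is swung back over the board (value of joint any of far1, far2, far3, far4 below 0.98 rad or value of joint any of far1, far2, far3, far4 above 2.16 rad).
It also fails if it takes over 42 s, if anything falls off the work surface, if the arm or the gripper's body presses on something with over 40 N, if the wrist force passes 120 N, or if a joint passes its speed limit or range.

ROBOT

A 6-joint arm with a two-finger parallel gripper is mounted at the origin on the work surface. World frame = base frame: x ahead of the robot, y to its left, z up, the work surface at z = 0. Lengths are in mm, angles in rad, forces in N, time in s.
With the tool pointing down it reaches from about 425 to 1125 mm from the base axis. Payload 14.9 kg.
Tool frame: the origin (TCP) lies midway between the tips of the shut fingers; the grasp point (between the pads) lies 19 mm behind it; z points along the fingers, y is the line along which they close (so a half turn about z gives the same grasp; the last joint's range is limited). The gripper opens to 91 mm and grips with 3 to 60 N. Pads are 32 mm wide; open, the fingers measure 118 mm over their backs; the gripper's body (76 mm by 178 mm) begins 60 mm behind the grasp point.
Start: joints at [-1.141, 0.379, 1.734, -0, 1.028, -0.033], TCP at [312.517, -626.379, 213.932] pointing down, gripper open.
Joint ranges: [-2.77, 2.77], [-0.74, 2.19], [0, 2.66], [-1.06, 4.2], [0.31, 2.87], [-3.08, 3.08]. Speed limits (rad/s): [1.89, 1.89, 2.39, 3.14, 3.14, 3.14].

INTERFACE

Orientations are given as a unit quaternion [x, y, z, w].
In Python, from bench import bot gives the robot as it stands. Calls block until the motion is done:
- bot.move_pose(position, orientation): joint-space move of the TCP to a pose.
- bot.movel(position, ori=None, v=150): straight line of the TCP; ori=None keeps the orientation; v is the mean speed in mm/s.
- bot.movej(angles): joint-space move.
- bot.open_gripper() and bot.grab(): open the fingers fully, or close them until they stop; the grip force is fixed at half the most.
- bot.hold(seconds).
- bot.inverse_kinematics(position, orientation): joint angles nearest the present ones, or None.
- bot.get_state(): the state.
- bot.get_image(name): name is "scene" or "top" or "wrist"; returns the picture (400x640x3 uint8, blue, green, red); there is no depth.
- bot.camera_model(name): a dict with "camera_matrix" (3x3 intrinsics, pixels), "dist_coeffs" ([k1, k2, p1, p2, k3] as OpenCV has them; the pictures are not rectified), "rvec" (rotation vector, rad) and "tvec" (3), from world to camera coordinates, as OpenCV has them. Camera axes: x right, y down, z forward; pixel columns grow to the right and rows downward; lengths in mm; the calibration is good to about 2 mm. A picture is of the moment at which its call begins: read the wrist's pose just before it. camera_model takes no time and is no camera call; for the wrist camera it gives the pose at the moment of the call.
A pose or a line that the arm cannot do raises bot.Unreachable and nothing moves.
- bot.sign_off(): hands the job in; it is judged then, once.
The state is a dict: "time": time; "q": joint angles; "joint_velocities": joint speeds; "joint_efforts": joint torques, N m; "position": TCP position; "orientation": TCP orientation; "wrist_force": force on the tool from outside, world axes, zero at the start; "torque": the same for the moment, N m; "width": finger opening in mm; "grasp_force": force on a finger pad.
Only numpy, scipy, OpenCV 4.12 (cv2) and the standard library are available. Lean on these libraries where they do the work, as an engineer would, in place of code of your own. Each camera call takes 0.05 s, during which the arm holds its last target. There are 200 camera calls.

## Working session

There is one attempt and no reset: what is moved stays moved. The work goes in short steps, each a Python script; the robot and the scene stay as the last script left them, time stands still between calls to the robot, and variables do not carry over. Pictures are saved under pics/ and viewed, at most 10 in all, crops included, and the job is handed in when it is done.

```bash
mkdir -p pics
python3 - <<'E'
from bench import bot
import cv2
for n in("top","scene"):
    cv2.imwrite(f"pics/{n}0.png",bot.get_image(n)); 
m=bot.camera_model("top");print(m)
s=bot.get_state();print(s["time"],s["orientation"],s["position"],s["width"])
E
```

```text
{'camera_matrix': array([[495.69467602,   0.        , 318.5369434 ],
       [  0.        , 495.69467602, 205.67824462],
       [  0.        ,   0.        ,   1.        ]]), 'dist_coeffs': array([0.01697089, 0.        , 0.        , 0.        , 0.        ]), 'rvec': array([ 2.16853708, -2.14864627,  0.11125118]), 'tvec': array([  -7.48619075,  577.521694  , 1435.5196883 ])}
0.1 [ 9.73351433e-01  2.29318069e-01 -8.35706021e-05 -4.52306541e-04] [ 312.35485106 -626.06601834  213.38947693] 91.2983028632608
```

View pics/top0.png

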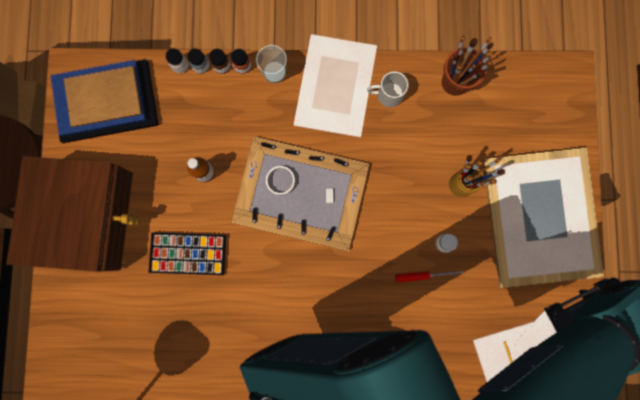

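The frame is centred near (302,192) px and turned clockwise. The near buttons are at about (255,215) to (330,234), and the tape and eraser lie on the board. Next I'll enlarge this area.

Run:
```python
import cv2
im=cv2.imread("pics/top0.png")[130:255,225:380]
cv2.imwrite("pics/c0.png",cv2.resize(im,None,fx=4.8,fy=4.8,interpolation=cv2.INTER_CUBIC))
```

```text
(no output)
```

View pics/c0.png

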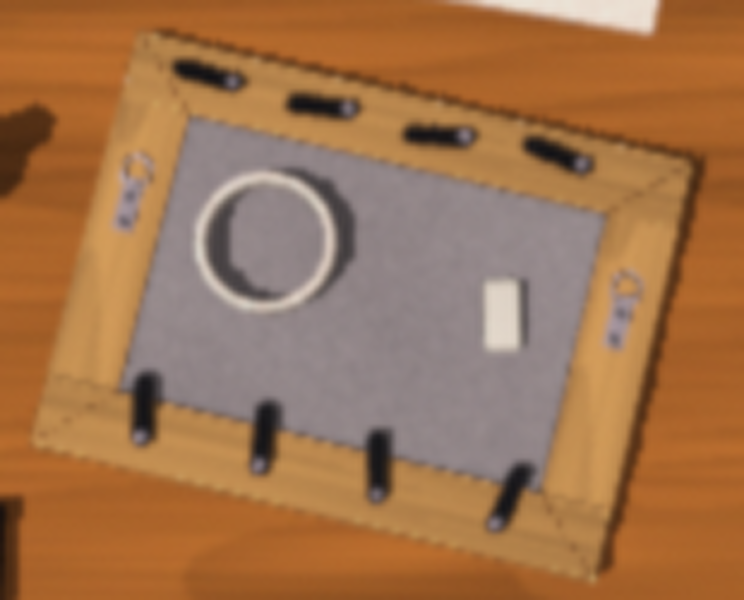

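The crop shows these positions in crop px:
- **Frame corners:** (148,32), (700,158), (595,578), (35,440).
- **Board corners:** (190,117), (606,212), (540,488), (122,390).
- **Near screws:** (141,437), (260,466), (377,494), (496,523).
- **Near tips:** (148,378), (268,408), (378,436), (525,470).
- **Far screws:** (233,81) to (584,164).

```bash
cat > fit.py <<'E'
import numpy as np,cv2
from scipy.optimize import least_squares
def fit(cam,P,px,p0):
    P=np.array(P,float);px=np.array(px,float)
    def w(p):
        c,s=np.cos(p[2]),np.sin(p[2]);return np.c_[p[0]+c*P[:,0]-s*P[:,1],p[1]+s*P[:,0]+c*P[:,1],P[:,2]]
    f=lambda p:(cv2.projectPoints(w(p),cam["rvec"],cam["tvec"],cam["camera_matrix"],cam["dist_coeffs"])[0][:,0]-px).ravel()
    r=least_squares(f,p0,x_scale=[100,100,.1]);return r.x,r.fun.reshape(-1,2)
def back(cam,px,z):
    R=cv2.Rodrigues(np.array(cam["rvec"]))[0];n=cv2.undistortPoints(np.array(px,float).reshape(-1,1,2),cam["camera_matrix"],cam["dist_coeffs"])[:,0]
    C=-R.T@cam["tvec"];d=np.c_[n,np.ones(len(n))]@R;return C+d*((z-C[2])/d[:,2])[:,None]
E
python3 - <<'E'
from bench import bot
from fit import *
m=bot.camera_model("top")
U=lambda a:np.array([225,130])+(np.array(a)+.5)/4.8-.5
P=[(135,180,22),(135,-180,22),(-135,-180,22),(-135,180,22),(90,135,22),(90,-135,22),(-90,-135,22),(-90,135,22)]
px=[(148,32),(700,158),(595,578),(35,440),(190,117),(606,212),(540,488),(122,390)]
P+=[(-115,y,30) for y in(112.5,37.5,-37.5,-112.5)]+[(115,y,30) for y in(112.5,37.5,-37.5,-112.5)]
piv=[(141,437),(260,466),(377,494),(496,523)];px+=piv+[(233,81),(348,108),(465,136),(584,164)]
p,r=fit(m,P,U(px),[600,0,0]);print(p,np.round(r,1).tolist())
a=back(m,U(piv),30);b=back(m,U([(148,378),(268,408),(378,436),(525,470)]),30)
d=b-a;print(-np.arctan2(d[:,1],d[:,0])+p[2])
for f in[(-90,135),(-90,-135)]:
    c,s=np.cos(p[2]),np.sin(p[2]);print(p[0]+c*f[0]-s*f[1],p[1]+s*f[0]+c*f[1])
print(back(m,U([(267,240)]),24+21),back(m,U([(503,315)]),33))
E
```

```text
[ 6.18707682e+02  5.18447461e+01 -2.28452757e-01] [[-1.7, -0.7], [-1.0, 0.4], [0.3, 0.5], [-0.8, 0.6], [0.3, -0.8], [0.6, 0.1], [0.5, 0.8], [-0.5, -0.1], [0.4, -0.2], [0.1, -0.3], [0.4, -0.1], [0.3, -0.2], [0.3, -0.1], [0.5, 0.0], [0.4, -0.1], [-0.1, -0.1]]
[-0.13494925 -0.11021959 -0.22449973  0.26468259]
561.6196170079506 203.71953920165654
500.47251387324945 -59.2653116514567
[[652.74362565 111.69885236  45.        ]] [[609.00579448 -34.08725556  33.        ]]
```

The fit is consistent: residuals are about 1 px (3 mm) and the heights match the model. I'll lift clear of the brushes, shut the fingers, move above the seam's left end and check with the wrist camera.

Run:
```python
from bench import bot
import numpy as np,cv2,pickle
p=(618.7,51.8,-.2285);c,s=np.cos(p[2]),np.sin(p[2])
W=lambda x,y,z:[p[0]+c*x-s*y,p[1]+s*x+c*y,z]
q=[np.cos(p[2]/2),np.sin(p[2]/2),0,0]
P=bot.get_state()["position"]
bot.movel([P[0],P[1],420],v=250)
bot.grab()
bot.move_pose(W(-135,10,330),q)
m=bot.camera_model("wrist");im=bot.get_image("wrist")
pickle.dump(m,open("w.pkl","wb"));cv2.imwrite("pics/w1.png",im)
st=bot.get_state();print(st["time"],st["position"],st["width"],W(-135,10,330))
pts=np.array([W(-135,180,22),W(-135,-180,22),W(-90,135,22),W(-90,-135,22)]+[W(-115,y,30) for y in(112.5,37.5,-37.5,-112.5)])
print(cv2.projectPoints(pts,m["rvec"],m["tvec"],m["camera_matrix"],m["dist_coeffs"])[0][:,0].round())
```

```text
5.125 [489.69772169  91.72396362 330.07191636] 0.14409920272136303 [np.float64(489.47418679878365), np.float64(92.11983633999924), 330]
[[199. 164.]
 [456. 164.]
 [229. 131.]
 [426. 131.]
 [245. 150.]
 [300. 150.]
 [355. 150.]
 [410. 150.]]
```

View pics/w1.png

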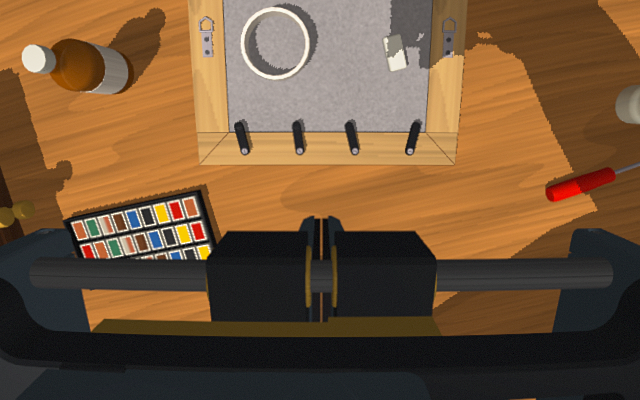

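The wrist picture agrees with the fit to about 1 px (1.4 mm): rail corners at (199,164) and (456,164), seam ends at (229,131) and (426,131), and screws on row 150. The fingers are shut, so I'll trace now.

Run:
```python
from bench import bot
import numpy as np,cv2
p=(618.7,51.8,-.2285);c,s=np.cos(p[2]),np.sin(p[2])
W=lambda x,y,z:[p[0]+c*x-s*y,p[1]+s*x+c*y,z]
q=[np.cos(p[2]/2),np.sin(p[2]/2),0,0]
bot.movel(W(-85,162,120),q,v=200)
bot.movel(W(-85,162,26.5),v=60)
for y in (125,75,37,0,-37,-75,-112,-150,-178):
    bot.movel(W(-85,y,26.5),v=50)
    st=bot.get_state();print(y,round(st["time"],1),np.round(st["wrist_force"],1),np.round(st["position"][2],1))
bot.movel(W(-85,-178,120),v=120)
bot.movel(W(-135,10,330),v=250)
cv2.imwrite("pics/w2.png",bot.get_image("wrist"));print(bot.get_state()["time"])
```

```text
125 9.2 [-0.3  0.7  0. ] 26.5
75 10.3 [-0.3 -0.7  0.2] 26.5
37 11.2 [ 0.3 -0.2 -0.1] 26.5
0 12.1 [ 0.4 -0.4  0.5] 26.5
-37 13.0 [ 0.4 -0.1 -0.6] 26.5
-75 13.9 [ 0.4  0.3 -0.9] 26.5
-112 14.8 [ 0.9 -0.1 -0. ] 26.5
-150 15.7 [-0.5  0.4 -0.1] 26.5
-178 16.4 [ 0.2 -0.3  1.4] 26.5
18.725
```

View pics/w2.png

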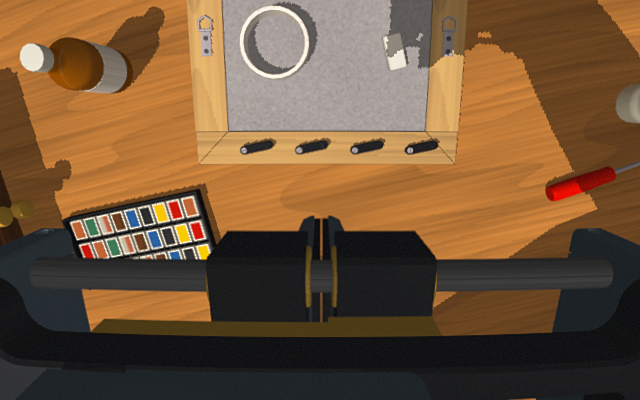

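All four near buttons now lie along the rail, from (245,150) to (270,143) for the first and alike for the rest. That is about 1.3 rad, pointing right and clear of the seam at row 131. The frame corners are still at (199,164) and (456,164), so the frame hasn't moved.

```bash
python3 -c "
from bench import bot
bot.hold(0.3);print(bot.sign_off())"
```

```text
the job is handed in; nothing more can be done
None
```

I traced the seam once from left to right: all four near buttons now lie along the rail pointing right, clear of the board. In the last wrist picture the frame had not moved, and I handed the job in at about 19 s; the verdict was not shown.

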